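Pack the service tray: free the battery pack, press pack and pliers into their cutouts

TASK

Finish packing the service tray: squeeze the two side tabs of the battery pack to take it out of the charger, and press it into its own cutout in the tray, the right way round and fully home, so that its tabs spring out and latch. Press the pliers into their cutout as well, fully down on its floor under the two sprung nubs beside the handles. Leave the screwdriver in the tray and the other things on the bench where they are.

Things in the scene. Friction and masses are not known exactly. Their poses are not given: they have to be found in the camera images.
- tray: Fixed service tray, dark foam with light grey recess floors in a black rim, 188 x 262 x 25 mm. Origin: centre of its underside, on the bench; z up; x along the 188 mm side. Foam top 24 mm above the bench. Three cutouts, all along x: screwdriver at y = -107 mm (filled), battery pack at y = -42, pliers at y = +64. Mouths of the last two have 2 mm bevels.
- pack_home (a point): Centre of the pack recess floor in the tray, 9 mm above the bench (15 below the foam top); axes as the tray's. The recess is the pack's outline + 1.5 mm all round, square at -x, corners cut off at +x: the pack fits only nose to the tray's +x. In each long wall, at the middle, is a 6 mm deep, 32 mm long undercut from the floor to 9.5 mm up, where the tab hooks latch.
- pack_nose_home (a point): Point on the pack recess floor where the nose of the seated pack comes, 48 mm along the tray's +x from pack_home.
- pliers_home (a point): Where the origin of the seated pliers comes: on the pliers recess floor, 8 mm above the bench (16 below the foam top); axes as the tray's. Jaw slot toward +x (25 tapering to 11 mm wide), two 17 mm handle channels toward -x, either side of a 20 mm wide tongue; about 2 mm play. From x = -24 to +24 mm a dark finger scoop, 3 mm deeper, reaches 58 mm to either side of the light bed.
- pliers_tip_home (a point): Point on the pliers recess floor below the jaw tip of the seated pliers, 64 mm along the tray's +x from pliers_home.
- nub_left (a joint): Sprung nub in the outer wall (tray +y side) of a pliers handle channel, 48 mm to the tray's -x of pliers_home, 9 to 16 mm above the recess floor. 0 = standing out 3 mm over the handle, 0.005 m = pushed back; 400 N/m. The two nubs need about 5 N of push for the handles to pass down, then close over them.
- nub_right (a joint): The same on the -y side of the pliers recess.
- charger: Fixed grey charger, 131 x 87 x 25 mm, two small green lamps on its front (-x) end, with a pocket like the pack's recess in the tray: floor 9 mm above the bench, rim 24. Origin: centre of its underside; the pack starts in it, nose to the charger's +x. Charger and pliers lie either side of a fixed bench vice, 60 mm high; which is nearer the tray varies.
- pack: Black battery pack, 96 x 42 x 47 mm, 0.24 kg. Origin: centre of its underside; x along its length toward the nose (end with two 14 mm corners cut off), z up. Starts snapped into the charger. On each long side a grey squeeze tab, 26 mm wide, centred, 20 to 38 mm above the underside; 53 mm over both tabs, 44 pinched. Below each tab a hook, see tab_left.
- pack_nose (a point): Nose end of the pack at its underside, 48 mm along the pack's +x from its origin.
- tab_left (a joint): Squeeze tab on the pack's +y side: 0 = sprung out, 0.0045 m = pinched fully in; 1.4 N at rest to 5.4 N fully in. Its hook, 1 to 8.5 mm above the underside, stands out 4.5 mm; flat top, locks under the pocket's edge; bevelled below, so it also springs in when pressed down. The hook is clear from 0.0035 m.
- tab_right (a joint): The same on the pack's -y side.
- tab_left_face (a point): Middle of the outer face of the +y tab, 29 mm above the pack's underside.
- tab_right_face (a point): Middle of the outer face of the -y tab.
- pliers: Small pliers with blue handles lying flat on the bench, 129 x 50 x 12 mm, 0.085 kg, loose. Origin: under the middle, 2 mm from the centre of mass; x toward the jaw tip, z up. The handles end at x = -65 mm (each 12 mm thick, together 50 mm wide); they converge toward the jaws: outside width 37 mm at x = -10, 31 mm at x = 0, 24 mm at x = +10 mm; good to grip across both handles there.
- pliers_tip (a point): Jaw tip of the pliers at bench level, 64 mm along the pliers' x from the origin.
- screwdriver: Small screwdriver with green handle, 137 mm long, loose in its cutout in the tray, standing 1 mm above the foam. Leave it.
- tape: Yellow tape roll, 60 mm across and 12 mm high, loose on the bench. Bystander. Origin: centre of the underside.
- jar: Dark jar, 48 mm across and 70 mm high, loose. Bystander. Origin: centre of the underside.
- sensor_a: White round sensor, 38 mm across and 13 mm high, loose on the bench. Bystander. Origin: centre of the underside.

How it is judged (in metres and radians):
On the way:
1. the pack is lifted out of the charger with both side tabs pinched in (value of joint each of tab_left, tab_right above 0.003 m and height (world z) of pack above 0.028 m and horizontal distance between pack and charger below 0.06 m), for 0.1 s.
At the end, for the whole second after the job is handed in: The pack stands in its tray recess nose to +x, within 4 mm of pack_home and 2.5 mm of the floor, level, both tabs sprung out (within 1.5 mm); the pliers lie in their recess the right way round, within 6 mm of pliers_home (8 mm at the tip) and 2.5 mm of the floor, flat; both at rest (horizontal distance between pack and pack_home below 0.004 m and horizontal distance between pack_nose and pack_nose_home below 0.006 m and z of pack in the frame of pack_home below 0.0025 m and angle between each of pack, pliers's own z axis and vertical below 0.06 rad and value of joint each of tab_left, tab_right below 0.0015 m and horizontal distance between pliers and pliers_home below 0.006 m and horizontal distance between pliers_tip and pliers_tip_home below 0.008 m and z of pliers in the frame of pliers_home below 0.0025 m and linear speed of each of pack, pliers below 0.02 m/s); the robot touches nothing.
It fails at once if the screwdriver in the tray is moved more than 15 mm (distance of screwdriver from where it was at the start of the episode above 0.015 m).
It fails at once if the tape roll, the jar or the sensor beside the work is moved more than 30 mm (distance of any of tape, jar, sensor_a from where it was at the start of the episode above 0.03 m).
It also fails if it takes over 72 s, if anything falls off the work surface, if the arm or the gripper's body presses on something with over 40 N, if the wrist force passes 120 N, or if a joint passes its speed limit or range.

ROBOT

A 6-joint arm with a two-finger parallel gripper is mounted at the origin on a cart in front of the work surface, level with it; the furniture and walls round the work are solid. World frame = base frame: x ahead of the robot, y to its left, z up, the work surface at z = 0. Lengths are in mm, angles in rad, forces in N, time in s.
With the tool pointing down it reaches from about 350 to 775 mm from the base axis. Payload 7.3 kg.
Tool frame: the origin (TCP) lies at the very end of the fingers, on their centre line; the grasp point (between the pads) lies bot.grip_point_offset behind it (bot.grip_point_offset is the distance from the TCP to the grasp point, in mm); z points along the fingers, y is the line along which they close (so a half turn about z gives the same grasp; the last joint's range is limited). The gripper opens to 92 mm and grips with 3 to 60 N. Pads are 19 mm wide; open, the fingers measure 130 mm over their backs; the gripper's body (75 mm by 190 mm) begins 47 mm behind the grasp point.
Start: joints at [0.973, 0.342, 1.524, -0, 1.275, -0.146], TCP at [229.196, 472.349, 226.741] pointing down, gripper open.
Joint ranges: [-2.53, 2.53], [-0.77, 2.02], [0.04, 2.7], [-1, 4.14], [0.28, 2.66], [-3.11, 3.11]. Speed limits (rad/s): [2.57, 2.57, 3.14, 3.14, 3.14, 3.14].

INTERFACE

Orientations are given as [roll, pitch, yaw] about the fixed x, y, z axes, in that order (R = Rz(yaw) Ry(pitch) Rx(roll)).
In Python, from plant import bot gives the robot as it stands. The module is installed in compiled form; this text tells all that it offers.
- The arm moves only by the tool carry_out, never from a script. Its argument "plan" is a list of rows, each an object of numbers: "tx", "ty", "tz": the shift along the world's x, y, z in mm; "rx", "ry", "rz": the turn, a rotation vector about the world's x, y, z in rad. A call has 1 to 12 rows; each row shifts and turns the commanded pose from where the row before left it; what a row does not reach is not made up. A row lasts 1/10 s, in which the tool goes at most 50 mm and 8.59 degrees, less where a joint would pass 70% of its speed; a pose out of reach is approached as far as the arm can. A call with a gripper value outside its range is refused whole. "gripper" is the closure, from 0 (fully open) to 1 (shut), set as the call begins (left out, the last holds). The fingers move at their own pace and stop on an object; the grip force is fixed at half the most. Time passes only in rows, so rows that do not move let the fingers close. It gives the time, the measured TCP pose, the force, the opening and the grip force at its end, in the units of the state.
- bot.get_obs(): the state, without advancing time (a new reading comes with each control period).
- bot.capture(name): name is "scene" or "side" or "wrist"; returns the picture (400x640x3 uint8, red, green, blue); there is no depth.
- bot.camera_model(name): a dict with "camera_matrix" (3x3 intrinsics, pixels), "dist" ([k1, k2, p1, p2, k3] as OpenCV has them; the pictures are not rectified), "R" (3x3) and "t" (3): a world point X has camera coordinates R X + t. Camera axes: x right, y down, z forward; pixel columns grow to the right and rows downward; lengths in mm; the calibration is good to about 2 mm. A picture is of the moment at which its call begins: read the wrist's pose just before it. camera_model takes no time and is no camera call; for the wrist camera it gives the pose at the moment of the call.
- bot.close_job(): hands the job in; it is judged then, once.
The state is a dict: "time": time; "joint_positions": joint angles; "dq": joint speeds; "tau": joint torques, N m; "tool_pos": TCP position; "tcp_rot": TCP orientation; "contact_force": force on the tool from outside, world axes, zero at the start; "moment": the same for the moment, N m; "grip_width": finger opening in mm; "finger_force": force on a finger pad.
Only numpy, scipy, OpenCV 4.12 (cv2) and the standard library are available. Lean on these libraries where they do the work, as an engineer would, in place of code of your own. Each camera call takes 0.05 s, during which the arm holds its last target. There are 200 camera calls.

## Working session

There is one attempt and no reset: what is moved stays moved. The work goes in short steps, Python scripts to look and compute and a tool call to move; the robot and the scene stay as the last step left them, time stands still between calls to the robot, and variables do not carry over. Pictures are saved under pics/ and viewed, at most 10 in all, crops included, and the job is handed in when it is done.

Besides the shell and the picture viewer there is one more tool, called after ">>>" in YAML: its name, and indented under it one key for each argument. carry_out: Moves the arm, as the interface text tells. Its arguments: {"type":"object","properties":{"plan":{"type":"array"},"gripper":{"type":"number"}},"required":["plan"]}

```bash
mkdir -p pics; cat > h.py <<'E'
import numpy as np, cv2
from plant import bot
def snap(name,fn=None):
    m=bot.camera_model(name); im=bot.capture(name)
    if fn: cv2.imwrite('pics/'+fn,cv2.cvtColor(im,cv2.COLOR_RGB2BGR))
    return im,m
def ray(m,px,z):
    K=np.array(m['camera_matrix'],float);R=np.array(m['R']);t=np.array(m['t'])
    p=cv2.undistortPoints(np.array(px,float).reshape(-1,1,2),K,np.array(m['dist'],float))[:,0]
    d=np.c_[p,np.ones(len(p))]@R; c=-R.T@t
    return c+d*((z-c[2])/d[:,2])[:,None]
def proj(m,X):
    return cv2.projectPoints(np.array(X,float).reshape(-1,1,3),cv2.Rodrigues(np.array(m['R'],float))[0],np.array(m['t'],float),np.array(m['camera_matrix'],float),np.array(m['dist'],float))[0][:,0]
E
python3 - <<'E'
from h import *
o=bot.get_obs(); print(o,bot.grip_point_offset)
a,m1=snap('scene','scene.png'); b,m2=snap('side','side.png'); c,m3=snap('wrist','wrist.png')
for m in (m1,m2,m3): print(-np.array(m['R']).T@np.array(m['t']),np.array(m['R'])[2], m['camera_matrix'][0])
E
```

```text
{'time': 0.0, 'joint_positions': array([ 9.73017898e-01,  3.42691844e-01,  1.52503216e+00, -9.75251563e-06,
        1.27538028e+00, -1.46003808e-01]), 'dq': array([ 4.40118190e-04,  1.07963690e-03, -7.99580924e-04, -8.36159686e-05,
        6.58348769e-04,  4.01889324e-04]), 'tau': array([ 1.99616399e-03, -4.31251180e+01, -2.44217330e+01,  7.20295077e-02,
        5.59824833e-02, -1.68065044e-04]), 'tool_pos': array([228.94704634, 471.99422177, 226.05570103]), 'tcp_rot': array([-3.14009575e+00, -2.10693518e-04,  2.68982072e+00]), 'contact_force': array([ 0.01684859, -0.08287648, -0.20108141]), 'moment': array([0.02232341, 0.05097985, 0.00137535]), 'finger_force': 0.0, 'grip_width': 91.63294952803568} 18.8
[-534.71131514 -609.12239151  707.90760493] [ 0.75989804  0.46877653 -0.45033714] [476.50931793   0.         326.54178557]
[-136.60353597 -706.57456739  830.45445089] [ 0.53268167  0.59389592 -0.60294102] [427.12269563   0.         324.72211569]
[166.18157457 503.1200293  383.27476755] [ 0.23202893 -0.11413124 -0.96598998] [341.07666624   0.         317.31432039]
```

View pics/scene.png

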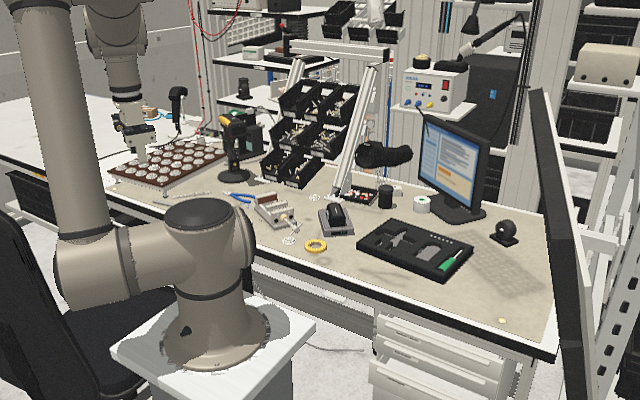

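View pics/side.png

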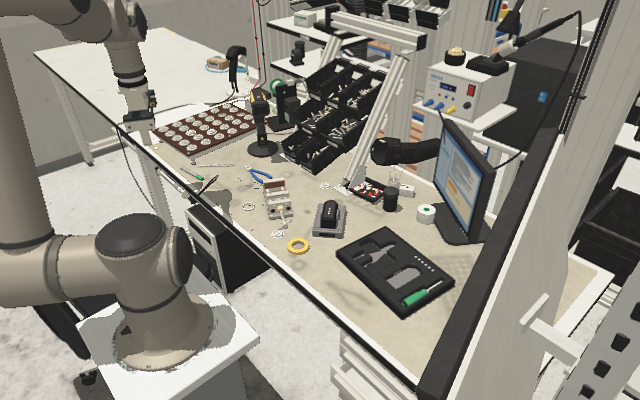

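Scene view: the tray is at about (415,248), the charger with the pack at (337,218), the vice at (278,212), the pliers at (240,197), the tape at (316,246) and the jar at (385,197). The side view agrees: tray (395,272), charger (328,217), pliers (260,176).

```bash
python3 - <<'E'
from h import *
m=bot.camera_model('side')
for n,p,z in [('trayL',(336,250),25),('trayB',(382,227),25),('trayR',(455,284),25),('trayF',(403,318),25),('charger',(328,222),24),('pliers',(260,176),6),('tape',(298,246),12),('jar',(391,188),70),('vice',(278,190),50),('sensor?',(426,208),13)]:
    print(n,ray(m,p,z).round(0))
m=bot.camera_model('scene')
for n,p,z in [('tray',(415,248),25),('charger',(337,222),24),('pliers',(240,197),6),('wh',(421,203),13)]: print(n,ray(m,p,z).round(0))
E
```

```text
trayL [[451. -96.  25.]]
trayB [[ 615. -116.   25.]]
trayR [[ 585. -383.   25.]]
trayF [[ 410. -363.   25.]]
charger [[516.   7.  24.]]
pliers [[525. 368.   6.]]
tape [[393.  -2.  12.]]
jar [[731. -45.  70.]]
vice [[485. 207.  50.]]
sensor? [[ 794. -139.   13.]]
tray [[ 505. -245.   25.]]
charger [[519.   5.  24.]]
pliers [[523. 382.   6.]]
wh [[ 785. -152.   13.]]
```

View pics/wrist.png

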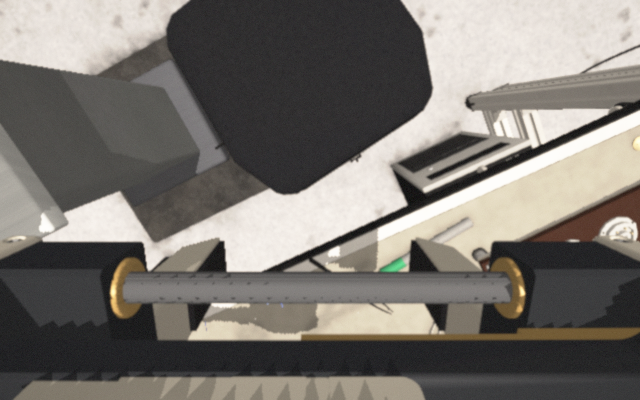

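The wrist camera looks past the fingers, and nothing of the work is in view yet. Next I'll get the pliers' direction and the nearest obstacle positions from the side view.

```bash
python3 - <<'E'
from h import *
im=cv2.imread('pics/side.png');m=bot.camera_model('side')
for n,p,z in [('bin',(304,168),0),('binR',(283,150),30),('armbase',(350,192),0),('scopebase',(263,155),0)]: print(n,ray(m,p,z).round(0))
for f,c,s in (('side',(285,190),1),('scene',(275,205),1)):
    i=cv2.imread(f'pics/{f}.png');cv2.imwrite(f'pics/{f}_c.png',cv2.resize(i[c[1]-60:c[1]+80,c[0]-75:c[0]+125],None,fx=4,fy=4,interpolation=cv2.INTER_CUBIC)[:560])
E
```

```text
bin [[677. 311.   0.]]
binR [[670. 421.  30.]]
armbase [[694.  94.   0.]]
scopebase [[622. 485.   0.]]
```

View pics/side_c.png

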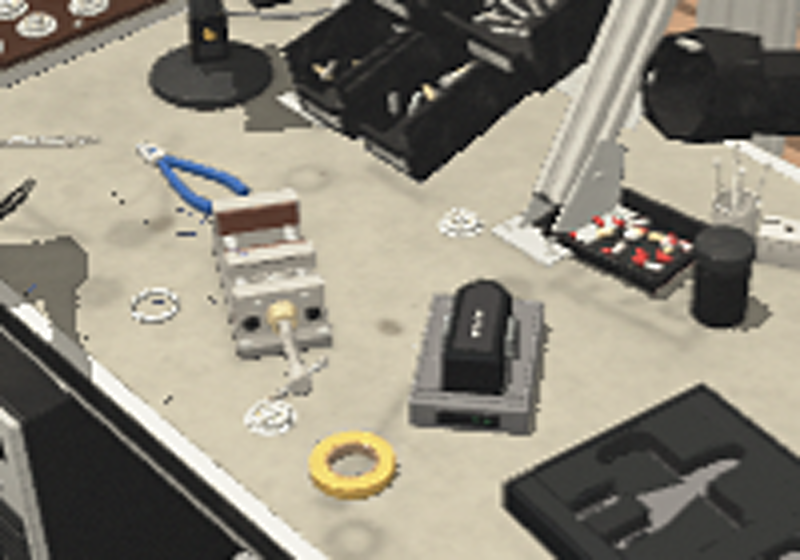

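The crop shows the pliers' jaws at (148,150) and the handle ends at (245,190) and (208,208), next to the vice. The pack sits nose away in the charger at (478,335). I'll move the wrist camera over the pliers.

>>> carry_out:
  plan:
    - {"tx": 25, "ty": -14, "rz": -0.08}
    - {"tx": 25, "ty": -14, "rz": -0.08}
    - {"tx": 25, "ty": -14, "rz": -0.08}
    - {"tx": 25, "ty": -14, "rz": -0.08}
    - {"tx": 25, "ty": -14, "rz": -0.08}
    - {"tx": 25, "ty": -14, "rz": -0.08}
    - {"tx": 25, "ty": -14, "rz": -0.08}
    - {"tx": 25, "ty": -14, "rz": -0.08}
    - {"tx": 25, "ty": -14, "rz": -0.08}
    - {"tx": 25, "ty": -14, "rz": -0.08}
    - {"tx": 25, "ty": -14, "rz": -0.08}
    - {"tx": 25, "ty": -18, "rz": -0.08}

```text
invalid input at $.plan[0]: expected keys tx, ty, tz, rx, ry, rz
```

```bash
python3 - <<'E'
from h import *
o=bot.get_obs(); print(o['tool_pos'],o['tcp_rot'],o['joint_positions'])
c,m=snap('wrist','w1.png')
hsv=cv2.cvtColor(c,cv2.COLOR_RGB2HSV)
mk=cv2.inRange(hsv,(100,120,60),(125,255,255))
n,l,s,ce=cv2.connectedComponentsWithStats(mk)
for i in range(1,n):
    if s[i,4]>60:
        ys,xs=np.where(l==i); print(s[i],ray(m,ce[i],10))
E
```

```text
[229.04178748 472.09285337 226.2186981 ] [-3.14050545e+00 -1.54555332e-04  2.68976293e+00] [ 9.72971477e-01  3.42560027e-01  1.52476115e+00 -5.49013817e-06
  1.27536960e+00 -1.45993607e-01]
```

View pics/w1.png

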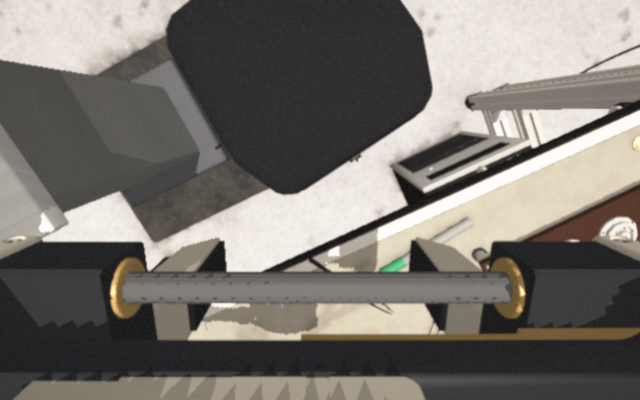

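The picture is unchanged: the move was refused because every row needs all six keys.

>>> carry_out:
  plan:
    - {"tx": 25, "ty": -14, "tz": 0, "rx": 0, "ry": 0, "rz": -0.08}
    - {"tx": 25, "ty": -14, "tz": 0, "rx": 0, "ry": 0, "rz": -0.08}
    - {"tx": 25, "ty": -14, "tz": 0, "rx": 0, "ry": 0, "rz": -0.08}
    - {"tx": 25, "ty": -14, "tz": 0, "rx": 0, "ry": 0, "rz": -0.08}
    - {"tx": 25, "ty": -14, "tz": 0, "rx": 0, "ry": 0, "rz": -0.08}
    - {"tx": 25, "ty": -14, "tz": 0, "rx": 0, "ry": 0, "rz": -0.08}
    - {"tx": 25, "ty": -14, "tz": 0, "rx": 0, "ry": 0, "rz": -0.08}
    - {"tx": 25, "ty": -14, "tz": 0, "rx": 0, "ry": 0, "rz": -0.08}
    - {"tx": 25, "ty": -14, "tz": 0, "rx": 0, "ry": 0, "rz": -0.08}
    - {"tx": 25, "ty": -14, "tz": 0, "rx": 0, "ry": 0, "rz": -0.08}
    - {"tx": 25, "ty": -14, "tz": 0, "rx": 0, "ry": 0, "rz": -0.08}
    - {"tx": 25, "ty": -18, "tz": 0, "rx": 0, "ry": 0, "rz": -0.08}

```text
time: 1.4
tool_pos: [530.0, 299.9, 226.4]
tcp_rot: [-3.141, -0.0, 1.727]
contact_force: [1.2, 0.5, -1.0]
grip_width: 92.1
finger_force: 0.0
```

```bash
python3 - <<'E'
from h import *
o=bot.get_obs(); print(o['tool_pos'],o['tcp_rot'],o['joint_positions'])
c,m=snap('wrist','w2.png')
hsv=cv2.cvtColor(c,cv2.COLOR_RGB2HSV)
mk=cv2.inRange(hsv,(100,120,60),(125,255,255))
n,l,s,ce=cv2.connectedComponentsWithStats(mk)
for i in range(1,n):
    if s[i,4]>60:
        print(s[i],ray(m,ce[i],10))
E
```

```text
[530.00013383 299.88573041 226.39693058] [-3.14113260e+00 -7.84243480e-05  1.72681104e+00] [3.89021906e-01 4.98778456e-01 1.27743229e+00 1.86436833e-04
 1.36581142e+00 2.32969185e-01]
[ 302   58   44   93 1133] [[525.97957359 379.57146081  10.        ]]
```

View pics/w2.png

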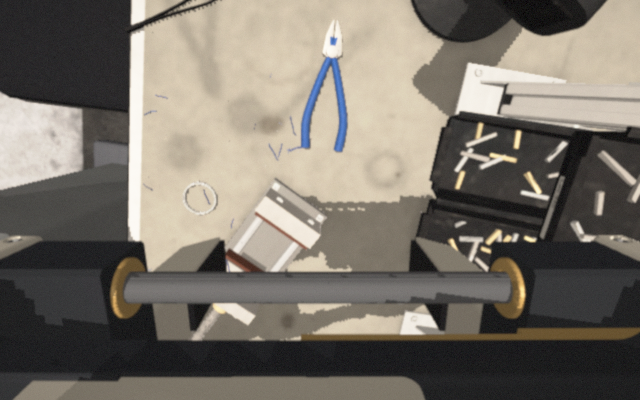

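The pliers' tip is at (333,20) and the handle ends at (305,148) and (339,151). The vice is at (275,220), clear of the grip area, and the bins are to the right from x = 430.

```bash
cat >> h.py <<'E'
def pliers(c,m,z=8,ztip=6,seed=None):
    hsv=cv2.cvtColor(c,cv2.COLOR_RGB2HSV)
    mk=cv2.inRange(hsv,(100,120,60),(125,255,255)); mk[240:]=0
    mk=cv2.morphologyEx(mk,cv2.MORPH_OPEN,np.ones((3,3)))
    n,l,s,_=cv2.connectedComponentsWithStats(mk); i=1+np.argmax(s[1:,4])
    ys,xs=np.where(l==i)
    P=ray(m,np.c_[xs,ys],z)[:,:2]
    return mk,P
E
python3 - <<'E'
from h import *
c=cv2.cvtColor(cv2.imread('pics/w2.png'),cv2.COLOR_BGR2RGB); m=bot.camera_model('wrist')
mk,P=pliers(c,m)
tip=ray(m,[(333,19)],5)[0,:2]
# handle ends
e=ray(m,[(305,148),(340,151)],8)[:,:2]; print('tip',tip,'ends',e,'len',np.linalg.norm(tip-e.mean(0)))
a=tip-e.mean(0);a/=np.linalg.norm(a)
# refine axis: mid of outer edges per station, measured from tip
for k in range(3):
    n=np.array([-a[1],a[0]]); s=(P-tip)@a; d=(P-tip)@n; M=[]
    for st in range(-125,-45,5):
        q=d[abs(s-st)<2.5]
        if len(q)>5: M.append((st,(q.min()+q.max())/2,q.max()-q.min()))
    M=np.array(M); f=np.polyfit(M[:,0],M[:,1],1); a=a+f[0]*n; a/=np.linalg.norm(a)
print(M.round(1),f,'s range',s.min(),s.max())
print('yaw',np.arctan2(a[1],a[0]),'origin',tip-64*a+f[1]*n)
E
```

```text
tip [525.33181443 458.52942712] ends [[515.3582499  327.68081729]
 [553.63068787 330.09594457]] len 129.96443780354218
[[-125.    -1.9   43.7]
 [-120.    -2.    44.8]
 [-115.    -2.    45.6]
 [-110.    -2.    46.4]
 [-105.    -1.7   46.7]
 [-100.    -1.7   45.4]
 [ -95.    -1.8   44.2]
 [ -90.    -1.8   42.9]
 [ -85.    -1.3   40.5]
 [ -80.    -1.8   38.3]
 [ -75.    -1.8   35.1]
 [ -70.    -2.2   32.9]
 [ -65.    -2.2   29.7]
 [ -60.    -1.7   27.1]
 [ -55.    -1.7   23.9]
 [ -50.    -2.1   19.8]] [-4.88183965e-04 -1.90880269e+00] s range -128.8522571622244 -36.9874490213562
yaw 1.6161677166475923 origin [530.14138306 394.68279603]
```

>>> carry_out:
  plan:
    - {"tx": 0, "ty": 30, "tz": 0, "rx": 0, "ry": 0, "rz": -0.05}
    - {"tx": 0, "ty": 40, "tz": 0, "rx": 0, "ry": 0, "rz": -0.06}
    - {"tx": 0, "ty": 25, "tz": -10, "rx": 0, "ry": 0, "rz": 0}
    - {"tx": 0, "ty": 0, "tz": -35, "rx": 0, "ry": 0, "rz": 0}
    - {"tx": 0, "ty": 0, "tz": -40, "rx": 0, "ry": 0, "rz": 0}
    - {"tx": 0, "ty": 0, "tz": -40, "rx": 0, "ry": 0, "rz": 0}
    - {"tx": 0, "ty": 0, "tz": -35, "rx": 0, "ry": 0, "rz": 0}
    - {"tx": 0, "ty": 0, "tz": -25, "rx": 0, "ry": 0, "rz": 0}
    - {"tx": 0, "ty": 0, "tz": -18, "rx": 0, "ry": 0, "rz": 0}
    - {"tx": 0, "ty": 0, "tz": -12, "rx": 0, "ry": 0, "rz": 0}
    - {"tx": 0, "ty": 0, "tz": -6, "rx": 0, "ry": 0, "rz": 0}
    - {"tx": 0, "ty": 0, "tz": -2, "rx": 0, "ry": 0, "rz": 0}

```text
time: 2.65
tool_pos: [529.2, 395.4, 3.5]
tcp_rot: [-3.142, 0.0, 1.62]
contact_force: [0.8, 0.2, -0.4]
grip_width: 91.6
finger_force: 0.0
```

>>> carry_out:
  gripper: 1
  plan:
    - {"tx": 0, "ty": 0, "tz": 0, "rx": 0, "ry": 0, "rz": 0}
    - {"tx": 0, "ty": 0, "tz": 0, "rx": 0, "ry": 0, "rz": 0}
    - {"tx": 0, "ty": 0, "tz": 0, "rx": 0, "ry": 0, "rz": 0}
    - {"tx": 0, "ty": 0, "tz": 0, "rx": 0, "ry": 0, "rz": 0}
    - {"tx": 0, "ty": 0, "tz": 0, "rx": 0, "ry": 0, "rz": 0}
    - {"tx": 0, "ty": 0, "tz": 0, "rx": 0, "ry": 0, "rz": 0}
    - {"tx": 0, "ty": 0, "tz": 0, "rx": 0, "ry": 0, "rz": 0}
    - {"tx": 0, "ty": 0, "tz": 0, "rx": 0, "ry": 0, "rz": 0}

```text
time: 3.45
tool_pos: [529.1, 395.3, 3.7]
tcp_rot: [-3.141, 0.0, 1.62]
contact_force: [-0.3, -0.7, 0.5]
grip_width: 34.1
finger_force: 28.7
```

>>> carry_out:
  plan:
    - {"tx": 0, "ty": 0, "tz": 25, "rx": 0, "ry": 0, "rz": 0}
    - {"tx": 0, "ty": 0, "tz": 45, "rx": 0, "ry": 0, "rz": 0}
    - {"tx": 0, "ty": 0, "tz": 50, "rx": 0, "ry": 0, "rz": 0}
    - {"tx": 0, "ty": 0, "tz": 50, "rx": 0, "ry": 0, "rz": 0}
    - {"tx": 0, "ty": 0, "tz": 50, "rx": 0, "ry": 0, "rz": 0}
    - {"tx": -6, "ty": -40, "tz": 0, "rx": 0, "ry": 0, "rz": -0.118}
    - {"tx": -6, "ty": -40, "tz": 0, "rx": 0, "ry": 0, "rz": -0.118}
    - {"tx": -6, "ty": -40, "tz": 0, "rx": 0, "ry": 0, "rz": -0.118}
    - {"tx": -6, "ty": -40, "tz": 0, "rx": 0, "ry": 0, "rz": -0.118}
    - {"tx": -6, "ty": -40, "tz": 0, "rx": 0, "ry": 0, "rz": -0.118}
    - {"tx": -6, "ty": -40, "tz": 0, "rx": 0, "ry": 0, "rz": -0.118}
    - {"tx": -6, "ty": -40, "tz": 0, "rx": 0, "ry": 0, "rz": -0.118}

```text
time: 4.65
tool_pos: [486.6, 113.8, 223.8]
tcp_rot: [3.141, -0.0, 0.789]
contact_force: [0.2, -0.0, 0.1]
grip_width: 34.1
finger_force: 28.7
```

>>> carry_out:
  plan:
    - {"tx": -6, "ty": -43, "tz": 0, "rx": 0, "ry": 0, "rz": -0.118}
    - {"tx": -6, "ty": -43, "tz": 0, "rx": 0, "ry": 0, "rz": -0.118}
    - {"tx": -6, "ty": -43, "tz": 0, "rx": 0, "ry": 0, "rz": -0.118}
    - {"tx": -6, "ty": -43, "tz": 0, "rx": 0, "ry": 0, "rz": -0.118}
    - {"tx": -6, "ty": -43, "tz": 0, "rx": 0, "ry": 0, "rz": -0.118}
    - {"tx": -6, "ty": -43, "tz": 0, "rx": 0, "ry": 0, "rz": -0.118}
    - {"tx": -6, "ty": -43, "tz": 0, "rx": 0, "ry": 0, "rz": -0.118}
    - {"tx": -6, "ty": -43, "tz": 0, "rx": 0, "ry": 0, "rz": -0.118}
    - {"tx": 0, "ty": 0, "tz": 0, "rx": 0, "ry": 0, "rz": 0}
    - {"tx": 0, "ty": 0, "tz": 0, "rx": 0, "ry": 0, "rz": 0}

```text
time: 5.65
tool_pos: [438.8, -229.1, 223.4]
tcp_rot: [-3.141, 0.001, -0.152]
contact_force: [0.6, 0.4, -0.4]
grip_width: 33.9
finger_force: 28.7
```

```bash
python3 - <<'E'
from h import *
o=bot.get_obs(); print(o['tool_pos'],o['tcp_rot'],o['grip_width'])
c,m=snap('wrist','w3.png')
np.savez('w3.npz',**{k:np.array(v) for k,v in m.items()},pos=o['tool_pos'],rot=o['tcp_rot'])
E
```

```text
[ 438.75295387 -229.14897592  223.4350062 ] [-3.14098508e+00  6.13745507e-04 -1.51578145e-01] 33.89735581536489
```

View pics/w3.png

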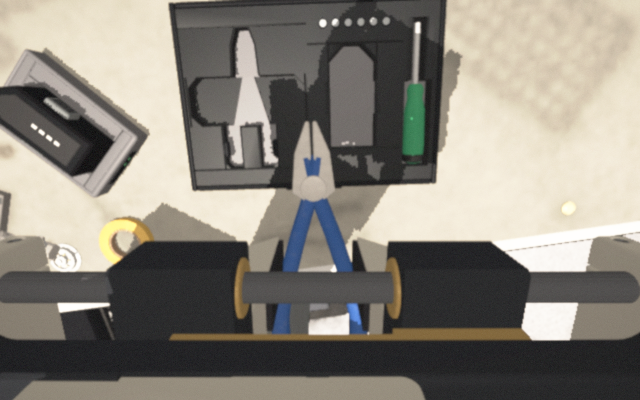

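The tray corners are at (170,5), (446,0), (437,184) and (193,190). The pliers' jaw tip is at (311,122) with the pivot at (314,187). The pliers recess floor runs from (245,30) to (250,165), and the pack floor is at about (352,95).

```bash
cat >> h.py <<'E'
def line(P):
    vx,vy,x,y=cv2.fitLine(np.float32(P),cv2.DIST_HUBER,0,.01,.01)[:,0]; return np.array([x,y]),np.array([vx,vy])
def meet(a,b):
    t=np.linalg.solve(np.c_[a[1],-b[1]],b[0]-a[0]); return a[0]+t[0]*a[1]
E
python3 - <<'E'
from h import *
c=cv2.cvtColor(cv2.imread('pics/w3.png'),cv2.COLOR_BGR2RGB); m=dict(np.load('w3.npz'))
g=cv2.cvtColor(c,cv2.COLOR_RGB2GRAY)
mk=(g<70).astype(np.uint8)
L=[];R=[];B=[]
for r in range(20,170,4):
    x=np.where(mk[r,150:240])[0]; 
    if len(x): L.append((150+x[0],r))
    x=np.where(mk[r,400:470])[0]
    if len(x): R.append((400+x[-1]+1,r))
for q in list(range(205,280,4))+list(range(350,430,4)):
    # go down from row 165 until bright
    y=np.where(g[165:215,q]>110)[0]
    y=np.where(mk[150:200,q])[0]
    if len(y): B.append((q,150+y[-1]+1))
W=[ray(m,p,25)[:,:2] for p in (L,R,B)]
ls=[line(w) for w in W]
for w,l in zip(W,ls):
    n=np.array([-l[1][1],l[1][0]]); print(l, 'yaw',np.arctan2(l[1][1],l[1][0]),'med res',np.median(abs((w-l[0])@n)))
c1,c2=meet(ls[0],ls[2]),meet(ls[1],ls[2]); print('corners',c1,c2,np.linalg.norm(c1-c2))
y=c1-c2; y/=np.linalg.norm(y); xx=np.array([y[1],-y[0]])
T=(c1+c2)/2+94*xx; yaw=np.arctan2(xx[1],xx[0]); print('tray',T,yaw)
A=np.c_[xx,y]
for n,v in (('pack',(0,-42)),): pass
# floors: light-grey patch of the pack
for nm,(x0,x1,y0,y1),z in (('packfloor',(318,390,30,152),9),):
    s=((g>85)&(g<150)).astype(np.uint8); s2=np.zeros_like(s); s2[y0:y1,x0:x1]=s[y0:y1,x0:x1]
    n_,l,st,_=cv2.connectedComponentsWithStats(s2); i=1+np.argmax(st[1:,4]); print(nm,st[i])
    ys,xs=np.where(l==i); P=(ray(m,np.c_[xs,ys],z)[:,:2]-T)@A; print(np.percentile(P,[1,50,99],axis=0))
s=((g>150)).astype(np.uint8); s2=np.zeros_like(s); s2[25:170,225:285]=s[25:170,225:285]
n_,l,st,_=cv2.connectedComponentsWithStats(s2); i=1+np.argmax(st[1:,4]); print(st[i])
ys,xs=np.where(l==i); P=(ray(m,np.c_[xs,ys],8)[:,:2]-T)@A; print('pliersfloor tray frame',P.min(0),P.max(0), (P[P[:,0]>P[:,0].max()-5]).mean(0))
# held pliers
pos=m['pos'];ya=float(m['rot'][2]); X=np.array([np.cos(ya),np.sin(ya)]); Y=np.array([-X[1],X[0]]); F=np.c_[X,Y]
print('tip tool',(ray(m,[(311,122)],pos[2]+1.5)[:,:2]-pos[:2])@F)
hsv=cv2.cvtColor(c,cv2.COLOR_RGB2HSV); b=cv2.inRange(hsv,(100,120,40),(125,255,255)); b[240:]=0
for r in (205,212,220,228,235):
    x=np.where(b[r])[0]; e=(ray(m,[(x[0],r),(x[-1]+1,r)],pos[2]+6)[:,:2]-pos[:2])@F; print(r,e.round(1).tolist())
E
```

```text
(array([ 546.5906 , -107.91063], dtype=float32), array([ 0.9924948 , -0.12228674], dtype=float32)) yaw -0.1225936 med res 0.237674854722702
(array([ 498.6519 , -361.76782], dtype=float32), array([ 0.99303377, -0.11783007], dtype=float32)) yaw -0.118104436 med res 0.3538926618925895
(array([ 433.41257, -224.04984], dtype=float32), array([0.12353192, 0.9923406 ], dtype=float32)) yaw 1.446948 med res 0.37860747735811473
corners [449.3615  -95.93089] [ 417.46786 -352.1348 ] 258.18143
tray [ 526.6947  -235.64484] -0.12384828
packfloor [ 330   47   44   99 3982]
[[-52.50554203 -63.12185285]
 [ -4.07037459 -41.17037687]
 [ 42.51162195 -19.63807355]]
[ 229   31   49  133 2592]
pliersfloor tray frame [-70.21096789  39.73035459] [62.32789963 89.8744331 ] [59.75728154 65.4249745 ]
tip tool [[65.64679957  3.29135582]]
205 [[28.7, 8.5], [28.7, -4.8]]
212 [[25.4, 9.4], [25.4, -6.3]]
220 [[21.5, 10.4], [21.5, -7.7]]
228 [[17.6, 11.9], [17.6, -9.1]]
235 [[14.1, 12.9], [14.1, -10.6]]
```

>>> carry_out:
  plan:
    - {"tx": 22, "ty": 14, "tz": -20, "rx": 0, "ry": 0, "rz": -0.012}
    - {"tx": 30, "ty": 20, "tz": -40, "rx": 0, "ry": 0, "rz": 0}
    - {"tx": 25, "ty": 16, "tz": -40, "rx": 0, "ry": 0, "rz": 0}
    - {"tx": 12.7, "ty": 8, "tz": -35, "rx": 0, "ry": 0, "rz": 0}
    - {"tx": 0, "ty": 0, "tz": -25, "rx": 0, "ry": 0, "rz": 0}
    - {"tx": 0, "ty": 0, "tz": -13, "rx": 0, "ry": 0, "rz": 0}
    - {"tx": 0, "ty": 0, "tz": 0, "rx": 0, "ry": 0, "rz": 0}
    - {"tx": 0, "ty": 0, "tz": 0, "rx": 0, "ry": 0, "rz": 0}
    - {"tx": 0, "ty": 0, "tz": 0, "rx": 0, "ry": 0, "rz": 0}

```text
time: 6.6
tool_pos: [527.7, -172.5, 55.4]
tcp_rot: [3.141, -0.003, -0.162]
contact_force: [-0.8, -0.5, -0.3]
grip_width: 34.3
finger_force: 28.7
```

```bash
python3 - <<'E'
from h import *
o=bot.get_obs(); print(o['tool_pos'],o['tcp_rot'],o['grip_width'])
c,m=snap('wrist','w4.png')
np.savez('w4.npz',**{k:np.array(v) for k,v in m.items()},pos=o['tool_pos'],rot=o['tcp_rot'])
s=cv2.imread('pics/w4.png')[0:250,120:520]; cv2.imwrite('pics/w4c.png',cv2.resize(s,None,fx=2,fy=2,interpolation=cv2.INTER_CUBIC))
E
```

```text
[ 527.66000648 -172.5241636    55.36327481] [ 3.14063744e+00 -3.04765939e-03 -1.62207005e-01] 34.28779545088792
```

View pics/w4c.png

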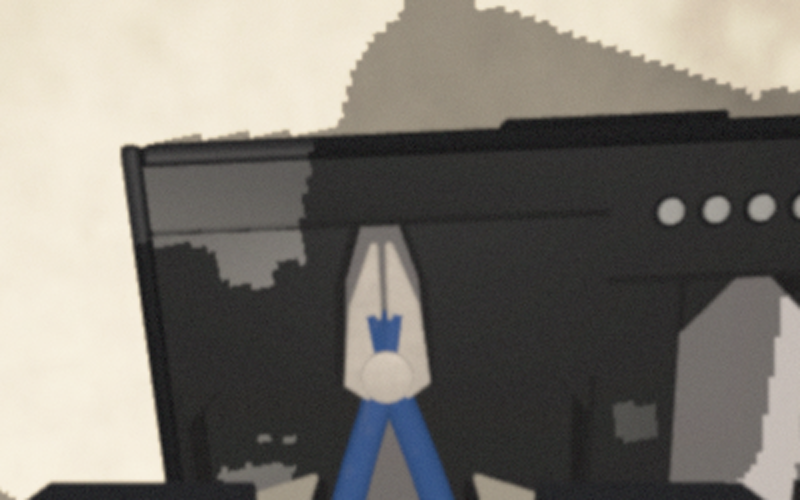

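The crop shows the jaw tip at (382,243), nearly over the end of the slot at (381,226), with the tray's far-left corner at (125,148).

```bash
python3 - <<'E'
from h import *
m=dict(np.load('w4.npz')); pos=m['pos']; ya=float(m['rot'][2])
P=lambda x,y:(120+x/2,y/2)
X=np.array([np.cos(ya),np.sin(ya)]);F=np.c_[X,[-X[1],X[0]]]
tf=lambda px,z:((ray(m,[px],z)[:,:2]-pos[:2])@F)[0].round(1)
print('tip',tf(P(382,243),pos[2]+1.5))
print('slot end floor',tf(P(360,226),8),tf(P(402,226),8),'if top',tf(P(360,226),24),tf(P(402,226),24))
print('slot side',tf(P(346,275),8),tf(P(418,275),8))
print('blue edges',tf(P(362,405),pos[2]+6),tf(P(413,405),pos[2]+6), tf(P(333,495),pos[2]+6),tf(P(452,495),pos[2]+6))
a=ray(m,[P(125,148),P(500,127),P(500,137),P(165,480)],25)[:,:2]; print('corner world',a)
t=-0.121; A=np.array([[np.cos(t),-np.sin(t)],[np.sin(t),np.cos(t)]])
print('tray from corner',a[0]-A@[94,131],'yaw top edge',np.arctan2(*(a[1]-a[0])[::-1])+np.pi/2, 'left edge',np.arctan2(*(a[0]-a[3])[::-1]))
print('nose floor px tray', ray(m,[P(742,278),P(775,278),P(683,333)],9)[:,:2])
E
```

```text
tip [65.8  3.3]
slot end floor [69.6 10.5] [69.6 -1.7] if top [69.6  9.7] [69.5 -1.5]
slot side [55.6 14.8] [55.6 -6.4]
blue edges [29.8  8. ] [29.8 -3.7] [ 7.8 15.2] [  7.7 -13.1]
corner world [[ 626.98232765 -117.63585996]
 [ 616.21897422 -213.97076116]
 [ 613.83065892 -213.67301868]
 [ 536.40206665 -105.23097814]]
tray from corner [ 517.85726627 -236.33177808] yaw top edge -0.11126703366086765 left edge -0.136102407747516
nose floor px tray [[ 565.28083884 -281.85839608]
 [ 563.70904931 -291.48689835]
 [ 551.75080341 -263.76650678]]
```

>>> carry_out:
  plan:
    - {"tx": 1, "ty": 0.4, "tz": -6, "rx": 0, "ry": 0, "rz": 0}
    - {"tx": 1, "ty": 0.4, "tz": -8, "rx": 0, "ry": 0, "rz": 0}
    - {"tx": 0, "ty": 0, "tz": -8, "rx": 0, "ry": 0, "rz": 0}
    - {"tx": 0, "ty": 0, "tz": -4, "rx": 0, "ry": 0, "rz": 0}
    - {"tx": 0, "ty": 0, "tz": -2, "rx": 0, "ry": 0, "rz": 0}
    - {"tx": 0, "ty": 0, "tz": -2, "rx": 0, "ry": 0, "rz": 0}
    - {"tx": 0, "ty": 0, "tz": 0, "rx": 0, "ry": 0, "rz": 0}
    - {"tx": 0, "ty": 0, "tz": 0, "rx": 0, "ry": 0, "rz": 0}

```text
time: 7.45
tool_pos: [528.8, -171.4, 23.7]
tcp_rot: [3.141, -0.0, -0.162]
contact_force: [0.5, -0.6, 0.5]
grip_width: 34.1
finger_force: 28.7
```

>>> carry_out:
  plan:
    - {"tx": 0, "ty": 0, "tz": -2, "rx": 0, "ry": 0, "rz": 0}
    - {"tx": 0, "ty": 0, "tz": -2, "rx": 0, "ry": 0, "rz": 0}
    - {"tx": 0, "ty": 0, "tz": 0, "rx": 0, "ry": 0, "rz": 0}

```text
time: 7.75
tool_pos: [528.8, -171.3, 19.5]
tcp_rot: [3.141, -0.0, -0.162]
contact_force: [0.3, 0.3, -0.7]
grip_width: 34.0
finger_force: 28.7
```

>>> carry_out:
  plan:
    - {"tx": 0, "ty": 0, "tz": -2, "rx": 0, "ry": 0, "rz": 0}
    - {"tx": 0, "ty": 0, "tz": -2, "rx": 0, "ry": 0, "rz": 0}
    - {"tx": 0, "ty": 0, "tz": -2, "rx": 0, "ry": 0, "rz": 0}
    - {"tx": 0, "ty": 0, "tz": 0, "rx": 0, "ry": 0, "rz": 0}

```text
time: 8.15
tool_pos: [528.3, -171.1, 13.0]
tcp_rot: [-3.141, 0.001, -0.162]
contact_force: [-0.2, -0.6, -1.3]
grip_width: 33.8
finger_force: 28.7
```

>>> carry_out:
  plan:
    - {"tx": 0, "ty": 0, "tz": -2, "rx": 0, "ry": 0, "rz": 0}
    - {"tx": 0, "ty": 0, "tz": -1, "rx": 0, "ry": 0, "rz": 0}
    - {"tx": 0, "ty": 0, "tz": 0, "rx": 0, "ry": 0, "rz": 0}

```text
time: 8.45
tool_pos: [528.8, -171.2, 11.5]
tcp_rot: [3.141, -0.0, -0.162]
contact_force: [-3.3, 1.0, 8.1]
grip_width: 34.2
finger_force: 28.3
```

>>> carry_out:
  gripper: 0.46
  plan:
    - {"tx": 0, "ty": 0, "tz": 0, "rx": 0, "ry": 0, "rz": 0}
    - {"tx": 0, "ty": 0, "tz": 0, "rx": 0, "ry": 0, "rz": 0}
    - {"tx": 0, "ty": 0, "tz": 0, "rx": 0, "ry": 0, "rz": 0}
    - {"tx": 0, "ty": 0, "tz": 8, "rx": 0, "ry": 0, "rz": 0}
    - {"tx": 0, "ty": 0, "tz": 12, "rx": 0, "ry": 0, "rz": 0}
    - {"tx": -6, "ty": 1, "tz": 12, "rx": 0, "ry": 0, "rz": 0}
    - {"tx": -6, "ty": 1, "tz": 0, "rx": 0, "ry": 0, "rz": 0}

```text
time: 9.15
tool_pos: [517.6, -169.8, 44.9]
tcp_rot: [3.14, -0.004, -0.162]
contact_force: [-0.2, -0.1, -0.2]
grip_width: 49.4
finger_force: 0.0
```

>>> carry_out:
  gripper: 1
  plan:
    - {"tx": 0, "ty": 0, "tz": 0, "rx": 0, "ry": 0, "rz": 0}
    - {"tx": 0, "ty": 0, "tz": 0, "rx": 0, "ry": 0, "rz": 0}
    - {"tx": 0, "ty": 0, "tz": 0, "rx": 0, "ry": 0, "rz": 0}
    - {"tx": 0, "ty": 0, "tz": 0, "rx": 0, "ry": 0, "rz": 0}
    - {"tx": 0, "ty": 0, "tz": 0, "rx": 0, "ry": 0, "rz": 0}
    - {"tx": 0, "ty": 0, "tz": 0, "rx": 0, "ry": 0, "rz": 0}

```text
time: 9.75
tool_pos: [516.7, -169.3, 42.4]
tcp_rot: [-3.142, 0.0, -0.162]
contact_force: [0.1, -0.2, -0.5]
grip_width: 6.6
finger_force: 0.0
```

>>> carry_out:
  plan:
    - {"tx": 0, "ty": 0, "tz": -10, "rx": 0, "ry": 0, "rz": 0}
    - {"tx": 0, "ty": 0, "tz": -7, "rx": 0, "ry": 0, "rz": 0}
    - {"tx": 0, "ty": 0, "tz": -3, "rx": 0, "ry": 0, "rz": 0}
    - {"tx": 0, "ty": 0, "tz": -2, "rx": 0, "ry": 0, "rz": 0}
    - {"tx": 0, "ty": 0, "tz": 0, "rx": 0, "ry": 0, "rz": 0}

```text
time: 10.25
tool_pos: [517.4, -169.5, 20.5]
tcp_rot: [3.141, -0.001, -0.162]
contact_force: [2.7, -0.6, -0.3]
grip_width: 0.5
finger_force: 1.5
```

>>> carry_out:
  plan:
    - {"tx": 0, "ty": 0, "tz": -1, "rx": 0, "ry": 0, "rz": 0}
    - {"tx": 0, "ty": 0, "tz": -1, "rx": 0, "ry": 0, "rz": 0}
    - {"tx": 0, "ty": 0, "tz": 0, "rx": 0, "ry": 0, "rz": 0}

```text
time: 10.55
tool_pos: [517.5, -169.6, 19.0]
tcp_rot: [3.141, -0.002, -0.162]
contact_force: [4.7, -0.8, 3.0]
grip_width: -0.0
finger_force: 2.3
```

>>> carry_out:
  plan:
    - {"tx": 0, "ty": 0, "tz": -1.5, "rx": 0, "ry": 0, "rz": 0}
    - {"tx": 0, "ty": 0, "tz": -1.5, "rx": 0, "ry": 0, "rz": 0}
    - {"tx": 0, "ty": 0, "tz": 0, "rx": 0, "ry": 0, "rz": 0}

```text
time: 10.85
tool_pos: [517.7, -169.7, 15.9]
tcp_rot: [3.141, -0.002, -0.162]
contact_force: [5.3, -0.1, 2.7]
grip_width: 0.4
finger_force: 3.0
```

>>> carry_out:
  plan:
    - {"tx": 0, "ty": 0, "tz": 8, "rx": 0, "ry": 0, "rz": 0}
    - {"tx": 0, "ty": 0, "tz": 15, "rx": 0, "ry": 0, "rz": 0}
    - {"tx": -6, "ty": 1, "tz": 5, "rx": 0, "ry": 0, "rz": 0}
    - {"tx": -12, "ty": 1, "tz": 0, "rx": 0, "ry": 0, "rz": 0}

```text
time: 11.25
tool_pos: [498.0, -167.0, 43.6]
tcp_rot: [3.142, 0.001, -0.162]
contact_force: [-0.2, 0.1, 0.2]
grip_width: 0.3
finger_force: 0.0
```

>>> carry_out:
  gripper: 0.69
  plan:
    - {"tx": 0, "ty": 0, "tz": 0, "rx": 0, "ry": 0, "rz": 0}
    - {"tx": 0, "ty": 0, "tz": 0, "rx": 0, "ry": 0, "rz": 0}
    - {"tx": 0, "ty": 0, "tz": 0, "rx": 0, "ry": 0, "rz": 0}
    - {"tx": 0, "ty": 0, "tz": -9, "rx": 0, "ry": 0, "rz": 0}
    - {"tx": 0, "ty": 0, "tz": -8, "rx": 0, "ry": 0, "rz": 0}
    - {"tx": 0, "ty": 0, "tz": -3, "rx": 0, "ry": 0, "rz": 0}
    - {"tx": 0, "ty": 0, "tz": 0, "rx": 0, "ry": 0, "rz": 0}

```text
time: 11.95
tool_pos: [498.2, -167.0, 22.6]
tcp_rot: [-3.141, 0.002, -0.162]
contact_force: [-0.5, 0.8, 0.5]
grip_width: 28.4
finger_force: 0.0
```

>>> carry_out:
  plan:
    - {"tx": 0, "ty": 0, "tz": -1.5, "rx": 0, "ry": 0, "rz": 0}
    - {"tx": 0, "ty": 0, "tz": -1.5, "rx": 0, "ry": 0, "rz": 0}
    - {"tx": 0, "ty": 0, "tz": 0, "rx": 0, "ry": 0, "rz": 0}

```text
time: 12.25
tool_pos: [498.8, -167.3, 20.6]
tcp_rot: [3.141, -0.0, -0.162]
contact_force: [0.2, 0.6, 0.7]
grip_width: 28.6
finger_force: 0.0
```

>>> carry_out:
  plan:
    - {"tx": 0, "ty": 0, "tz": -1, "rx": 0, "ry": 0, "rz": 0}
    - {"tx": 0, "ty": 0, "tz": 0, "rx": 0, "ry": 0, "rz": 0}

```text
time: 12.45
tool_pos: [498.8, -167.3, 19.6]
tcp_rot: [3.142, -0.0, -0.162]
contact_force: [0.3, -0.3, 0.7]
grip_width: 28.7
finger_force: 0.0
```

>>> carry_out:
  plan:
    - {"tx": 0, "ty": 0, "tz": -1, "rx": 0, "ry": 0, "rz": 0}
    - {"tx": 0, "ty": 0, "tz": -1, "rx": 0, "ry": 0, "rz": 0}
    - {"tx": 0, "ty": 0, "tz": 0, "rx": 0, "ry": 0, "rz": 0}

```text
time: 12.75
tool_pos: [498.9, -167.3, 19.0]
tcp_rot: [3.141, -0.001, -0.162]
contact_force: [-3.0, 1.4, 13.5]
grip_width: 28.6
finger_force: 6.5
```

>>> carry_out:
  plan:
    - {"tx": 0, "ty": 0, "tz": -1, "rx": 0, "ry": 0, "rz": 0}
    - {"tx": 0, "ty": 0, "tz": 0, "rx": 0, "ry": 0, "rz": 0}
    - {"tx": 0, "ty": 0, "tz": 10, "rx": 0, "ry": 0, "rz": 0}
    - {"tx": 0, "ty": 0, "tz": 40, "rx": 0, "ry": 0, "rz": 0}
    - {"tx": 0, "ty": 0, "tz": 50, "rx": 0, "ry": 0, "rz": 0}
    - {"tx": 0, "ty": 10, "tz": 50, "rx": 0, "ry": 0, "rz": 0.13}
    - {"tx": -5, "ty": 20, "tz": 40, "rx": 0, "ry": 0, "rz": 0.14}
    - {"tx": -5, "ty": 20, "tz": 18, "rx": 0, "ry": 0, "rz": 0.14}
    - {"tx": -5, "ty": 20, "tz": 0, "rx": 0, "ry": 0, "rz": 0.14}
    - {"tx": -5, "ty": 20, "tz": 0, "rx": 0, "ry": 0, "rz": 0.14}
    - {"tx": -5, "ty": 20, "tz": 0, "rx": 0, "ry": 0, "rz": 0.14}
    - {"tx": -4, "ty": 17, "tz": 0, "rx": 0, "ry": 0, "rz": 0.11}

```text
time: 13.95
tool_pos: [469.3, -39.5, 223.8]
tcp_rot: [3.141, -0.0, 0.783]
contact_force: [-0.5, -0.6, 0.2]
grip_width: 28.6
finger_force: 0.0
```

>>> carry_out:
  gripper: 0
  plan:
    - {"tx": 0, "ty": 0, "tz": 0, "rx": 0, "ry": 0, "rz": 0}
    - {"tx": 0, "ty": 0, "tz": 0, "rx": 0, "ry": 0, "rz": 0}
    - {"tx": 0, "ty": 0, "tz": 0, "rx": 0, "ry": 0, "rz": 0}

```text
time: 14.25
tool_pos: [470.0, -41.1, 223.7]
tcp_rot: [3.141, -0.0, 0.776]
contact_force: [-0.3, 0.1, 0.1]
grip_width: 47.9
finger_force: 0.0
```

```bash
python3 - <<'E'
from h import *
o=bot.get_obs(); print(o['tool_pos'],o['tcp_rot'],o['grip_width'])
c,m=snap('wrist','w5.png')
np.savez('w5.npz',**{k:np.array(v) for k,v in m.items()},pos=o['tool_pos'],rot=o['tcp_rot'])
E
```

```text
[470.03388706 -41.12013273 223.68401096] [ 3.14105556e+00 -1.29584346e-05  7.75546286e-01] 47.917965370573164
```

View pics/w5.png

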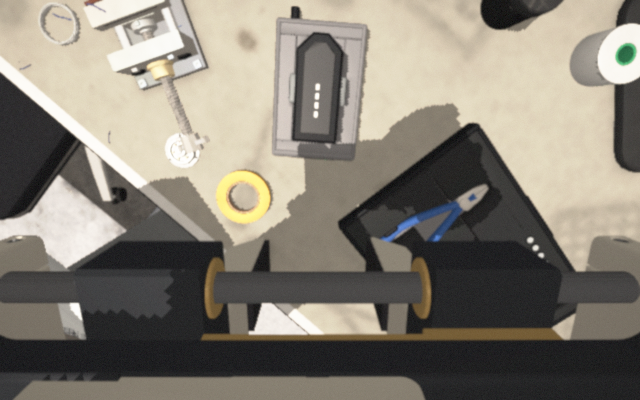

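The pack's nose is at (322,34) and its rear end at (295–337,140). The charger corners are at (278,18), (368,24), (354,159) and (272,155), and the pliers are in the tray.

```bash
python3 - <<'E'
from h import *
c=cv2.cvtColor(cv2.imread('pics/w5.png'),cv2.COLOR_BGR2RGB); m=dict(np.load('w5.npz'))
g=cv2.cvtColor(c,cv2.COLOR_RGB2GRAY)
mk=np.zeros_like(g); mk[25:150,285:352]=(g[25:150,285:352]<62)*255
mk=cv2.morphologyEx(mk,cv2.MORPH_CLOSE,np.ones((7,7)))
n,l,s,ce=cv2.connectedComponentsWithStats(mk); i=1+np.argmax(s[1:,4]); print(s[i])
cn=max(cv2.findContours((l==i).astype(np.uint8),0,1)[0],key=cv2.contourArea)[:,0]
for z in (56,):
    P=ray(m,cn,z)[:,:2].astype(np.float32); r=cv2.minAreaRect(P); print('pack top rect',r)
# per-row mids of dark region -> axis
M=[];W=[]
for y in range(62,134,4):
    x=np.where(l[y]==i)[0]; e=ray(m,[(x[0],y),(x[-1]+1,y)],56)[:,:2]; M.append(e.mean(0)); W.append(round(float(np.linalg.norm(e[1]-e[0])),1))
L=line(M); print('axis',L,np.arctan2(L[1][1],L[1][0]),W)
q=ray(m,[(278,18),(368,24),(354,159),(272,155)],24)[:,:2]; print('charger',q.mean(0),[np.linalg.norm(q[i]-q[i-1]).round(1) for i in range(4)],np.arctan2(*((q[0]+q[1]-q[2]-q[3])[::-1])))
t=ray(m,[(321,33),(316,141)],56)[:,:2]; print('nose/tail',t,np.linalg.norm(t[0]-t[1]),t.mean(0))
tb=ray(m,[(291,88),(347,90)],38)[:,:2]; print('tabs',tb,tb.mean(0),np.linalg.norm(tb[0]-tb[1]))
E
```

```text
[293  33  51 111 662]
pack top rect ((534.2952880859375, 22.809898376464844), (93.32585144042969, 40.93852615356445), 40.278385162353516)
axis (array([530.34796 ,  18.904282], dtype=float32), array([0.76309466, 0.6462867 ], dtype=float32)) 0.7027083 [40.8, 40.0, 41.0, 41.1, 40.4, 40.5, 39.7, 39.8, 39.0, 40.0, 40.2, 41.2, 41.3, 40.5, 40.6, 40.7, 41.8, 41.0]
charger [534.15842448  22.0920134 ] [np.float64(129.6), np.float64(85.5), np.float64(128.5), np.float64(85.7)] 0.6977845403416509
nose/tail [[569.84708255  53.22654212]
 [500.53284646  -8.40864023]] 92.75429385485211 [535.18996451  22.40895095]
tabs [[518.46029444  42.5428716 ]
 [554.54304482   3.08559252]] [536.50166963  22.81423206] 53.468137681071525
```

>>> carry_out:
  gripper: 0
  plan:
    - {"tx": 20, "ty": 20, "tz": 0, "rx": 0, "ry": 0, "rz": -0.04}
    - {"tx": 25, "ty": 25, "tz": -20, "rx": 0, "ry": 0, "rz": -0.035}
    - {"tx": 19.5, "ty": 18.7, "tz": -30, "rx": 0, "ry": 0, "rz": 0}
    - {"tx": 0, "ty": 0, "tz": -40, "rx": 0, "ry": 0, "rz": 0}
    - {"tx": 0, "ty": 0, "tz": -35, "rx": 0, "ry": 0, "rz": 0}
    - {"tx": 0, "ty": 0, "tz": -20, "rx": 0, "ry": 0, "rz": 0}
    - {"tx": 0, "ty": 0, "tz": -5, "rx": 0, "ry": 0, "rz": 0}
    - {"tx": 0, "ty": 0, "tz": 0, "rx": 0, "ry": 0, "rz": 0}
    - {"tx": 0, "ty": 0, "tz": 0, "rx": 0, "ry": 0, "rz": 0}

```text
time: 15.2
tool_pos: [535.2, 22.8, 74.8]
tcp_rot: [3.14, -0.002, 0.702]
contact_force: [-0.2, -0.3, 0.4]
grip_width: 91.9
finger_force: 0.0
```

>>> carry_out:
  plan:
    - {"tx": 0, "ty": 0, "tz": -12, "rx": 0, "ry": 0, "rz": 0}
    - {"tx": 0, "ty": 0, "tz": -15, "rx": 0, "ry": 0, "rz": 0}
    - {"tx": 0, "ty": 0, "tz": -12, "rx": 0, "ry": 0, "rz": 0}
    - {"tx": 0, "ty": 0, "tz": -6, "rx": 0, "ry": 0, "rz": 0}
    - {"tx": 0, "ty": 0, "tz": -2, "rx": 0, "ry": 0, "rz": 0}
    - {"tx": 0, "ty": 0, "tz": 0, "rx": 0, "ry": 0, "rz": 0}

```text
time: 15.8
tool_pos: [534.3, 23.2, 26.6]
tcp_rot: [3.141, 0.0, 0.703]
contact_force: [0.8, 0.2, 0.1]
grip_width: 91.8
finger_force: 0.0
```

>>> carry_out:
  gripper: 1
  plan:
    - {"tx": 0, "ty": 0, "tz": 0, "rx": 0, "ry": 0, "rz": 0}
    - {"tx": 0, "ty": 0, "tz": 0, "rx": 0, "ry": 0, "rz": 0}
    - {"tx": 0, "ty": 0, "tz": 0, "rx": 0, "ry": 0, "rz": 0}
    - {"tx": 0, "ty": 0, "tz": 0, "rx": 0, "ry": 0, "rz": 0}
    - {"tx": 0, "ty": 0, "tz": 0, "rx": 0, "ry": 0, "rz": 0}
    - {"tx": 0, "ty": 0, "tz": 0, "rx": 0, "ry": 0, "rz": 0}
    - {"tx": 0, "ty": 0, "tz": 0, "rx": 0, "ry": 0, "rz": 0}

```text
time: 16.5
tool_pos: [534.6, 23.0, 27.1]
tcp_rot: [3.141, -0.0, 0.703]
contact_force: [-1.7, -0.7, 4.1]
grip_width: 42.3
finger_force: 30.0
```

>>> carry_out:
  plan:
    - {"tx": 0, "ty": 0, "tz": 4, "rx": 0, "ry": 0, "rz": 0}
    - {"tx": 0, "ty": 0, "tz": 6, "rx": 0, "ry": 0, "rz": 0}
    - {"tx": 0, "ty": 0, "tz": 10, "rx": 0, "ry": 0, "rz": 0}
    - {"tx": 0, "ty": 0, "tz": 10, "rx": 0, "ry": 0, "rz": 0}
    - {"tx": 0, "ty": 0, "tz": 10, "rx": 0, "ry": 0, "rz": 0}
    - {"tx": 0, "ty": 0, "tz": 0, "rx": 0, "ry": 0, "rz": 0}
    - {"tx": 0, "ty": 0, "tz": 0, "rx": 0, "ry": 0, "rz": 0}

```text
time: 17.2
tool_pos: [534.4, 23.2, 67.0]
tcp_rot: [3.141, -0.001, 0.703]
contact_force: [-0.3, 0.6, -3.2]
grip_width: 42.1
finger_force: 30.0
```

>>> carry_out:
  plan:
    - {"tx": 0, "ty": 0, "tz": 32, "rx": 0, "ry": 0, "rz": 0}
    - {"tx": 0, "ty": 0, "tz": 32, "rx": 0, "ry": 0, "rz": 0}
    - {"tx": -13, "ty": -36, "tz": 0, "rx": 0, "ry": 0, "rz": -0.103}
    - {"tx": -13, "ty": -36, "tz": 0, "rx": 0, "ry": 0, "rz": -0.103}
    - {"tx": -13, "ty": -36, "tz": 0, "rx": 0, "ry": 0, "rz": -0.103}
    - {"tx": -13, "ty": -36, "tz": 0, "rx": 0, "ry": 0, "rz": -0.103}
    - {"tx": -13, "ty": -36, "tz": 0, "rx": 0, "ry": 0, "rz": -0.103}
    - {"tx": -13, "ty": -36, "tz": 0, "rx": 0, "ry": 0, "rz": -0.103}
    - {"tx": -13, "ty": -36, "tz": 0, "rx": 0, "ry": 0, "rz": -0.103}
    - {"tx": -13, "ty": -36, "tz": 0, "rx": 0, "ry": 0, "rz": -0.103}
    - {"tx": 0, "ty": 0, "tz": 0, "rx": 0, "ry": 0, "rz": 0}
    - {"tx": 0, "ty": 0, "tz": 0, "rx": 0, "ry": 0, "rz": 0}

```text
time: 18.4
tool_pos: [429.6, -265.1, 130.1]
tcp_rot: [-3.141, 0.001, -0.123]
contact_force: [0.2, 1.2, -2.1]
grip_width: 41.9
finger_force: 30.0
```

```bash
python3 - <<'E'
from h import *
o=bot.get_obs(); print(o['tool_pos'],o['tcp_rot'],o['grip_width'])
c,m=snap('wrist','w6.png')
np.savez('w6.npz',**{k:np.array(v) for k,v in m.items()},pos=o['tool_pos'],rot=o['tcp_rot'])
s=cv2.imread('pics/w6.png')[0:250,150:550]; cv2.imwrite('pics/w6c.png',cv2.resize(s,None,fx=2,fy=2,interpolation=cv2.INTER_CUBIC))
E
```

```text
[ 429.61070243 -265.05458341  130.07157353] [-3.14062083e+00  1.03188409e-03 -1.22625585e-01] 41.93723598852565
```

View pics/w6c.png

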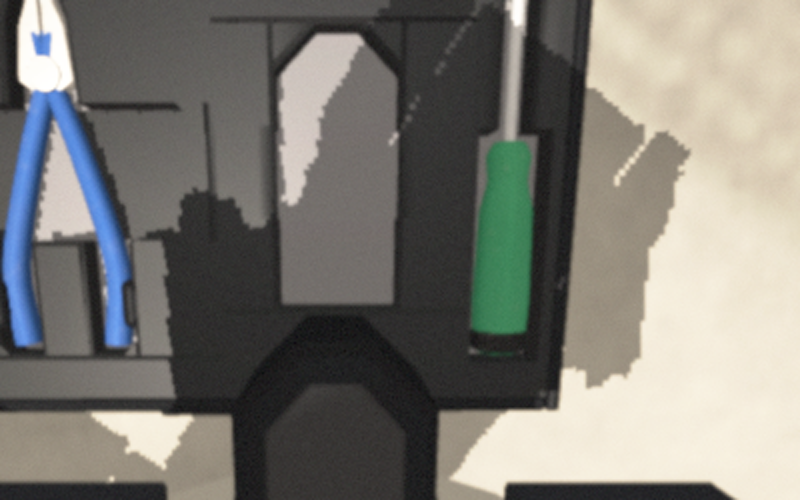

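The recess floor's nose edge is at y=31 (x 315–362), its rear edge at y=303 (x 282–394) and its sides at about 279 and 398. The held pack's nose edge is at y=318 (x 305–363), and the pliers lie flat in their cutout.

```bash
python3 - <<'E'
from h import *
m=dict(np.load('w6.npz')); pos=m['pos']; ya=float(m['rot'][2])
P=lambda x,y:(150+x/2,y/2)
X=np.array([np.cos(ya),np.sin(ya)]);F=np.c_[X,[-X[1],X[0]]]
tf=lambda L,z:((ray(m,[P(*p) for p in L],z)[:,:2]-pos[:2])@F).round(1)
f=tf([(315,31),(362,31),(279,74),(399,76),(281,200),(397,200),(282,303),(394,303)],9); print('floor',f.tolist())
print('sides mid',(f[4]+f[5])/2,(f[6]+f[7])/2,(f[2]+f[3])/2,(f[0]+f[1])/2)
print('nose bottom',tf([(305,318),(363,318)],pos[2]-18).tolist(),'top facet',tf([(312,384),(365,384),(265,430),(405,430)],pos[2]+29).tolist(),'side',tf([(235,425),(437,425)],pos[2]+25).tolist())
# pliers handle ends/tip check against tray: handle tops z=20
print('rear rim',tf([(165,410),(555,406)],25).tolist())
g=cv2.imread('pics/w6.png',0)
for r in (185,190,195,200,205): print(r,g[r,255:385:3].tolist())
E
```

```text
floor [[138.7, 7.8], [138.6, -9.4], [124.2, 21.4], [123.4, -23.4], [79.1, 21.6], [79.1, -23.7], [39.2, 22.0], [39.2, -23.4]]
sides mid [79.1  -1.05] [39.2 -0.7] [123.8  -1. ] [138.65  -0.8 ]
nose bottom [[46.7, 8.1], [46.7, -6.7]] top facet [[40.2, 4.8], [40.2, -5.4], [30.9, 14.1], [30.9, -13.3]] side [[30.8, 20.6], [30.7, -20.2]]
rear rim [[-1.4, 68.3], [0.2, -86.9]]
185 [43, 44, 46, 46, 43, 44, 44, 40, 27, 22, 28, 24, 29, 26, 36, 33, 33, 30, 31, 34, 29, 29, 33, 32, 38, 35, 32, 32, 33, 25, 24, 29, 24, 25, 30, 42, 48, 44, 45, 44, 43, 40, 44, 44]
190 [45, 44, 46, 42, 42, 45, 35, 24, 23, 27, 30, 28, 30, 29, 28, 29, 34, 31, 34, 34, 31, 32, 34, 30, 34, 27, 31, 30, 33, 30, 36, 23, 20, 26, 22, 21, 43, 45, 42, 46, 45, 44, 43, 43]
195 [41, 46, 43, 43, 40, 35, 23, 30, 30, 26, 32, 30, 33, 30, 29, 38, 56, 64, 61, 55, 57, 58, 55, 53, 53, 52, 43, 32, 29, 28, 28, 27, 33, 31, 26, 24, 25, 45, 46, 39, 43, 46, 42, 41]
200 [33, 28, 27, 21, 28, 30, 21, 25, 29, 28, 30, 27, 31, 30, 46, 60, 63, 60, 59, 53, 56, 57, 55, 56, 55, 53, 55, 47, 36, 29, 33, 30, 25, 30, 27, 31, 30, 15, 33, 33, 30, 30, 25, 27]
205 [26, 33, 22, 25, 25, 29, 28, 30, 31, 33, 29, 27, 34, 52, 60, 56, 54, 55, 54, 53, 53, 56, 51, 52, 56, 54, 51, 54, 51, 44, 29, 26, 33, 30, 29, 25, 24, 28, 54, 87, 89, 88, 103, 104]
```

>>> carry_out:
  plan:
    - {"tx": 30, "ty": -4, "tz": 0, "rx": 0, "ry": 0, "rz": 0}
    - {"tx": 35, "ty": -5, "tz": -10, "rx": 0, "ry": 0, "rz": 0}
    - {"tx": 24.4, "ty": -3.1, "tz": -20, "rx": 0, "ry": 0, "rz": 0}
    - {"tx": 0, "ty": 0, "tz": -25, "rx": 0, "ry": 0, "rz": 0}
    - {"tx": 0, "ty": 0, "tz": -18, "rx": 0, "ry": 0, "rz": 0}
    - {"tx": 0, "ty": 0, "tz": -7, "rx": 0, "ry": 0, "rz": 0}
    - {"tx": 0, "ty": 0, "tz": 0, "rx": 0, "ry": 0, "rz": 0}
    - {"tx": 0, "ty": 0, "tz": 0, "rx": 0, "ry": 0, "rz": 0}
    - {"tx": 0, "ty": 0, "tz": 0, "rx": 0, "ry": 0, "rz": 0}

```text
time: 19.35
tool_pos: [520.4, -277.1, 52.0]
tcp_rot: [3.14, -0.002, -0.121]
contact_force: [-0.1, 0.2, -2.3]
grip_width: 42.5
finger_force: 30.0
```

>>> carry_out:
  plan:
    - {"tx": 0, "ty": 0, "tz": 0, "rx": 0, "ry": 0, "rz": 0}
    - {"tx": 0, "ty": 0, "tz": 0, "rx": 0, "ry": 0, "rz": 0}

```text
time: 19.55
tool_pos: [519.9, -277.1, 51.4]
tcp_rot: [3.141, -0.001, -0.121]
contact_force: [0.1, -0.4, -3.5]
grip_width: 42.0
finger_force: 30.0
```

>>> carry_out:
  plan:
    - {"tx": 0, "ty": 0, "tz": -3, "rx": 0, "ry": 0, "rz": 0}
    - {"tx": 0, "ty": 0, "tz": -3, "rx": 0, "ry": 0, "rz": 0}
    - {"tx": 0, "ty": 0, "tz": -2, "rx": 0, "ry": 0, "rz": 0}
    - {"tx": 0, "ty": 0, "tz": -2, "rx": 0, "ry": 0, "rz": 0}
    - {"tx": 0, "ty": 0, "tz": -2, "rx": 0, "ry": 0, "rz": 0}
    - {"tx": 0, "ty": 0, "tz": -2, "rx": 0, "ry": 0, "rz": 0}
    - {"tx": 0, "ty": 0, "tz": 0, "rx": 0, "ry": 0, "rz": 0}
    - {"tx": 0, "ty": 0, "tz": 0, "rx": 0, "ry": 0, "rz": 0}

```text
time: 20.35
tool_pos: [519.4, -276.7, 36.4]
tcp_rot: [-3.141, 0.001, -0.121]
contact_force: [-1.5, 0.1, -3.7]
grip_width: 42.1
finger_force: 30.0
```

>>> carry_out:
  plan:
    - {"tx": 0, "ty": 0, "tz": -2, "rx": 0, "ry": 0, "rz": 0}
    - {"tx": 0, "ty": 0, "tz": -2, "rx": 0, "ry": 0, "rz": 0}
    - {"tx": 0, "ty": 0, "tz": 0, "rx": 0, "ry": 0, "rz": 0}

```text
time: 20.65
tool_pos: [519.4, -276.8, 32.3]
tcp_rot: [-3.141, 0.001, -0.121]
contact_force: [-2.6, 0.3, -1.7]
grip_width: 42.2
finger_force: 30.0
```

>>> carry_out:
  plan:
    - {"tx": -0.5, "ty": 0, "tz": -2, "rx": 0, "ry": 0, "rz": 0}
    - {"tx": 0, "ty": 0, "tz": -2, "rx": 0, "ry": 0, "rz": 0}
    - {"tx": 0, "ty": 0, "tz": -1, "rx": 0, "ry": 0, "rz": 0}
    - {"tx": 0, "ty": 0, "tz": -1, "rx": 0, "ry": 0, "rz": 0}
    - {"tx": 0, "ty": 0, "tz": 0, "rx": 0, "ry": 0, "rz": 0}

```text
time: 21.15
tool_pos: [519.3, -276.9, 27.1]
tcp_rot: [3.141, -0.0, -0.121]
contact_force: [-3.4, 2.0, 3.9]
grip_width: 41.5
finger_force: 30.0
```

>>> carry_out:
  plan:
    - {"tx": 0, "ty": 0, "tz": -1, "rx": 0, "ry": 0, "rz": 0}
    - {"tx": 0, "ty": 0, "tz": 0, "rx": 0, "ry": 0, "rz": 0}

```text
time: 21.35
tool_pos: [519.4, -276.9, 27.0]
tcp_rot: [3.141, -0.001, -0.121]
contact_force: [-5.7, 2.2, 11.6]
grip_width: 42.1
finger_force: 30.0
```

>>> carry_out:
  gripper: 0.3
  plan:
    - {"tx": 0, "ty": 0, "tz": 0, "rx": 0, "ry": 0, "rz": 0}
    - {"tx": 0, "ty": 0, "tz": 0, "rx": 0, "ry": 0, "rz": 0}
    - {"tx": 0, "ty": 0, "tz": 0, "rx": 0, "ry": 0, "rz": 0}
    - {"tx": 0, "ty": 0, "tz": 0, "rx": 0, "ry": 0, "rz": 0}
    - {"tx": 0, "ty": 0, "tz": 10, "rx": 0, "ry": 0, "rz": 0}
    - {"tx": 0, "ty": 0, "tz": 20, "rx": 0, "ry": 0, "rz": 0}
    - {"tx": 0, "ty": 0, "tz": 20, "rx": 0, "ry": 0, "rz": 0}

```text
time: 22.05
tool_pos: [519.2, -276.9, 76.5]
tcp_rot: [-3.142, 0.0, -0.121]
contact_force: [-0.2, -0.7, 0.0]
grip_width: 64.6
finger_force: 0.0
```

>>> carry_out:
  gripper: 1
  plan:
    - {"tx": 0, "ty": 0, "tz": 0, "rx": 0, "ry": 0, "rz": 0}
    - {"tx": 0, "ty": 0, "tz": 0, "rx": 0, "ry": 0, "rz": 0}
    - {"tx": 0, "ty": 0, "tz": 0, "rx": 0, "ry": 0, "rz": 0}
    - {"tx": 0, "ty": 0, "tz": 0, "rx": 0, "ry": 0, "rz": 0}
    - {"tx": 0, "ty": 0, "tz": 0, "rx": 0, "ry": 0, "rz": 0}
    - {"tx": 0, "ty": 0, "tz": 0, "rx": 0, "ry": 0, "rz": 0}
    - {"tx": 0, "ty": 0, "tz": 0, "rx": 0, "ry": 0, "rz": 0}

```text
time: 22.75
tool_pos: [519.1, -276.8, 75.4]
tcp_rot: [-3.141, 0.0, -0.121]
contact_force: [-0.5, 0.4, -0.0]
grip_width: 12.9
finger_force: 0.0
```

>>> carry_out:
  plan:
    - {"tx": 0, "ty": 0, "tz": -8, "rx": 0, "ry": 0, "rz": 0}
    - {"tx": 0, "ty": 0, "tz": -6, "rx": 0, "ry": 0, "rz": 0}
    - {"tx": 0, "ty": 0, "tz": -2, "rx": 0, "ry": 0, "rz": 0}
    - {"tx": 0, "ty": 0, "tz": -2, "rx": 0, "ry": 0, "rz": 0}
    - {"tx": 0, "ty": 0, "tz": -1, "rx": 0, "ry": 0, "rz": 0}
    - {"tx": 0, "ty": 0, "tz": 0, "rx": 0, "ry": 0, "rz": 0}

```text
time: 23.35
tool_pos: [519.2, -276.9, 56.6]
tcp_rot: [3.142, 0.0, -0.121]
contact_force: [0.1, -0.0, 0.6]
grip_width: 0.3
finger_force: 0.0
```

>>> carry_out:
  plan:
    - {"tx": 0, "ty": 0, "tz": -1, "rx": 0, "ry": 0, "rz": 0}
    - {"tx": 0, "ty": 0, "tz": 0, "rx": 0, "ry": 0, "rz": 0}

```text
time: 23.55
tool_pos: [519.2, -276.9, 55.7]
tcp_rot: [3.141, -0.0, -0.121]
contact_force: [-0.3, 0.8, -0.5]
grip_width: 0.4
finger_force: 0.0
```

>>> carry_out:
  plan:
    - {"tx": 0, "ty": 0, "tz": -1, "rx": 0, "ry": 0, "rz": 0}
    - {"tx": 0, "ty": 0, "tz": -1, "rx": 0, "ry": 0, "rz": 0}
    - {"tx": 0, "ty": 0, "tz": -1, "rx": 0, "ry": 0, "rz": 0}
    - {"tx": 0, "ty": 0, "tz": 0, "rx": 0, "ry": 0, "rz": 0}

```text
time: 23.95
tool_pos: [519.4, -277.0, 55.2]
tcp_rot: [3.141, -0.001, -0.121]
contact_force: [-6.2, 3.6, 17.2]
grip_width: 0.2
finger_force: 9.0
```

>>> carry_out:
  plan:
    - {"tx": 0, "ty": 0, "tz": 15, "rx": 0, "ry": 0, "rz": 0}
    - {"tx": 0, "ty": 0, "tz": 35, "rx": 0, "ry": 0, "rz": 0}
    - {"tx": 0, "ty": 0, "tz": 40, "rx": 0, "ry": 0, "rz": 0}
    - {"tx": -20, "ty": 10, "tz": 35, "rx": 0, "ry": 0, "rz": 0}
    - {"tx": -25, "ty": 10, "tz": 20, "rx": 0, "ry": 0, "rz": 0}
    - {"tx": -25, "ty": 10, "tz": 0, "rx": 0, "ry": 0, "rz": 0}
    - {"tx": -20, "ty": 10, "tz": 0, "rx": 0, "ry": 0, "rz": 0}
    - {"tx": 0, "ty": 0, "tz": 0, "rx": 0, "ry": 0, "rz": 0}
    - {"tx": 0, "ty": 0, "tz": 0, "rx": 0, "ry": 0, "rz": 0}
    - {"tx": 0, "ty": 0, "tz": 0, "rx": 0, "ry": 0, "rz": 0}

```text
time: 24.95
tool_pos: [430.0, -237.4, 197.7]
tcp_rot: [3.141, -0.001, -0.121]
contact_force: [-0.1, -0.0, -0.7]
grip_width: 0.4
finger_force: 0.0
```

```bash
python3 - <<'E'
from h import *
o=bot.get_obs(); print(o['tool_pos'],o['tcp_rot'][2])
c,m=snap('wrist','w7.png'); g=cv2.cvtColor(c,cv2.COLOR_RGB2GRAY)
H=np.array([519.0-0.0,-277.2]) # tool target = home + ~(-1.3 offset)
t=-.1226; A=np.array([[np.cos(t),-np.sin(t)],[np.sin(t),np.cos(t)]])
home=np.array([429.61,-265.05])+A@[88.9,-.9]; phome=home+A@[0,106]; print('home',home,phome)
# rectified top view at z=38 (tabs) about pack home, profiles across y
def val(pts,z):
    p=proj(m,np.c_[np.array(pts)@A.T+home,np.full(len(pts),z)]).astype(np.float32)
    return cv2.remap(g,p[None,:,0],p[None,:,1],cv2.INTER_LINEAR)[0]
ys=np.arange(-34,35)
for x in (-25,-5,0,5,25): print('tab plane x',x,[int(v) for v in val([(x,y) for y in ys],38)])
xs=np.arange(-60,61,2); print('top along x',list(zip(xs.tolist(),val([(x,0) for x in xs],56).astype(int).tolist())))
hsv=cv2.cvtColor(c,cv2.COLOR_RGB2HSV); b=cv2.inRange(hsv,(100,120,40),(125,255,255)); b[235:]=0
y_,x_=np.where(b); Q=(ray(m,np.c_[x_,y_],16)[:,:2]-phome)@A
for st in range(-62,20,8):
    q=Q[abs(Q[:,0]-st)<1.5][:,1]; q=q[abs(q)<40]
    if len(q): print('pliers x',st,q.min().round(1),q.max().round(1))
print('blue range',Q[:,0].min(),Q[:,0].max())
lit=[(x,y) for x in range(40,75) for y in (0,)]
p=proj(m,np.c_[np.array(lit)@A.T+phome,np.full(len(lit),14)]).astype(np.float32)
print('jaw line',cv2.remap(g,p[None,:,0],p[None,:,1],cv2.INTER_LINEAR)[0].astype(int).tolist())
E
```

```text
[ 429.95821961 -237.38169946  197.66817747] -0.12125533757201135
home [ 517.73265537 -276.81510141] [ 530.6957242  -171.61073436]
tab plane x -25 [45, 47, 44, 46, 49, 48, 49, 47, 49, 45, 47, 42, 34, 23, 33, 30, 31, 32, 42, 48, 54, 56, 59, 59, 60, 58, 57, 58, 58, 61, 58, 62, 63, 68, 63, 59, 57, 58, 58, 59, 55, 61, 61, 58, 60, 59, 60, 51, 47, 29, 34, 35, 36, 32, 23, 36, 64, 84, 68, 47, 44, 48, 48, 48, 48, 50, 52, 51, 50]
tab plane x -5 [49, 50, 48, 48, 46, 48, 54, 77, 103, 112, 110, 97, 61, 32, 34, 36, 33, 33, 44, 52, 59, 58, 59, 58, 60, 62, 59, 62, 58, 61, 70, 116, 168, 188, 173, 119, 72, 59, 60, 62, 61, 58, 61, 62, 61, 62, 58, 53, 43, 37, 33, 33, 36, 33, 33, 60, 97, 113, 118, 116, 102, 75, 53, 49, 51, 51, 51, 54, 56]
tab plane x 0 [48, 51, 50, 51, 50, 50, 52, 77, 100, 111, 110, 93, 60, 35, 28, 34, 35, 35, 41, 52, 58, 60, 60, 62, 61, 61, 60, 60, 62, 59, 61, 66, 76, 80, 77, 64, 62, 61, 62, 61, 62, 61, 61, 61, 63, 61, 58, 53, 44, 36, 37, 35, 33, 30, 34, 58, 96, 115, 116, 113, 101, 76, 54, 48, 52, 52, 55, 54, 59]
tab plane x 5 [48, 48, 50, 51, 50, 51, 54, 77, 103, 113, 114, 98, 63, 39, 3
[... 967 characters left out ...]
8, 92), (20, 66), (22, 64), (24, 63), (26, 64), (28, 63), (30, 62), (32, 63), (34, 64), (36, 62), (38, 63), (40, 56), (42, 40), (44, 36), (46, 32), (48, 38), (50, 50), (52, 50), (54, 50), (56, 47), (58, 75), (60, 115)]
pliers x -62 -21.3 24.3
pliers x -54 -21.7 24.7
pliers x -46 -21.0 25.0
pliers x -38 -23.2 26.4
pliers x -30 -21.7 24.8
pliers x -22 -21.1 23.2
pliers x -14 -19.5 20.7
pliers x -6 -17.0 18.2
pliers x 2 -14.5 15.7
pliers x 10 -12.1 13.2
pliers x 18 -8.9 9.8
blue range -65.52178207208617 46.162632450070575
jaw line [240, 196, 163, 154, 151, 146, 144, 153, 204, 241, 246, 245, 245, 245, 246, 246, 247, 247, 247, 246, 245, 245, 243, 239, 221, 156, 64, 36, 37, 55, 75, 84, 92, 94, 91]
```

```bash
python3 -c "
from plant import bot
print(bot.close_job())"
```

```text
the job is handed in; nothing more can be done
None
```

I handed the job in at about 25 s of the 72 s allowed: the pack is fully down in its tray recess, nose to +x with both tabs sprung out, and the pliers are on their recess floor; the last camera check showed both within about 2 mm of home, though no verdict was returned.

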